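# Probe the vent bungs and pull the blind ones

### The arm

A 7-joint arm with a two-finger parallel gripper is mounted at the origin on a cart in front of the work surface, level with it; the furniture and walls round the work are solid. World frame = base frame: x ahead of the robot, y to its left, z up, the work surface at z = 0. Lengths are in mm, angles in rad, forces in N, time in s.
With the tool pointing down it reaches from about 400 to 875 mm from the base axis. Payload 4.4 kg.
Tool frame: the origin (TCP) lies at the very end of the fingers, on their centre line; the grasp point (between the pads) lies 19 mm behind it; z points along the fingers, y is the direction in which the jaws open and shut (so a half turn about z gives the same grasp; the last joint's range is limited). The gripper opens to 85 mm and grips with 20 to 120 N. Pads are 22 mm wide; open, the fingers measure 114 mm over their backs; the gripper's body (76 mm by 85 mm) begins 54 mm behind the grasp point. The pads swing forward as they close: fully open they stand 13 mm farther back than shut.
Start: joints at [-1.254, 0.628, 0.038, 1.517, -0.027, 0.996, -0.02], TCP at [242.765, 602.978, 231.313] pointing down, gripper open.
Joint ranges: [-3.06, 3.06], [-0.37, 2.12], [-1.25, 1.32], [0.18, 2.47], [-1.1, 4.24], [0.23, 1.98], [-2.94, 2.94]. Speed limits (rad/s): [2.57, 2.57, 3.14, 3.14, 3.14, 3.14, 3.14].

### API

Orientations are given as [roll, pitch, yaw] about the fixed x, y, z axes, in that order (R = Rz(yaw) Ry(pitch) Rx(roll)).
In Python, from cell import ctrl gives the robot as it stands.
- The arm moves only by the shell command python3 -m crank 'ROWS' [OPENING]. ROWS is JSON, a list that holds one entry, the list of rows, each a list of 6 numbers: the shift along the tool's x, y, z in units of 30 mm (1.0 is 30 mm), then the turn, a rotation vector about the tool's x, y, z in units of 6 degrees (1.0 is 6 degrees). In form: [[[tx, ty, tz, rx, ry, rz], ...]]. A call has 1 to 12 rows; each row shifts and turns the pose as measured when the row begins, along the tool's axes as they then stand; what a row does not reach is not made up. A row lasts 1/12 s, in which the tool goes at most 41.7 mm and 7.16 degrees, less where a joint would pass 70% of its speed; a pose out of reach is approached as far as the arm can. A call is refused whole if a number of a shift passes 1 or a number of a turn 1, either way. A call with a gripper value outside its range is refused whole. OPENING is the gripper command: -1 is fully open, 1 is shut, values between are in proportion, set as the call begins (- or left out, the last holds). The fingers move at their own pace and stop on an object; the grip force is fixed at half the most. Time passes only in rows, so rows that do not move let the fingers close. It gives the time, the measured TCP pose, the force and the opening at its end, in the units of the state.
- ctrl.read_state(): the state, without advancing time (a new reading comes with each control period).
- ctrl.get_image(name): name is "scene" or "top"; returns a dict with "color" (480x640x3 uint8, red, green, blue), "depth" (480x640 float32, mm along the optical axis (not along the pixel's ray), 0 where there is no reading), "camera_matrix" (3x3 intrinsics, pixels), "k1" (the pictures are not rectified: a ray, as slopes to the right and down, at radius r is drawn at 1 + k1 r^2 times it, then the intrinsics apply), "R" (3x3) and "t" (3): a world point X has camera coordinates R X + t. Camera axes: x right, y down, z forward; pixel columns grow to the right and rows downward; lengths in mm; the calibration is good to about 2 mm. A picture is of the moment at which its call begins.
- ctrl.finish_job(): hands the job in, once; it reports no verdict.
Trained networks look in a picture, given as the dict that the camera call returned (one of the last four; its "shot" number tells which), for a name from the list of things; names that differ only in an ending like _2 or _b are one class to them, and where a whole thing is asked for, a point or a joint stands for the part that bears it (a point fixed in the world has none). Each returns a list of dicts, best first, with "conf" (0 to 1); they miss things now and then, are a little off and sometimes report something else, mostly with a low value. They report only what shows in the picture. A call takes as long as a camera call. They do not tell look-alikes from the thing itself.
- ctrl.search_frame(query, picture): "extent" ([centre column, centre row, width, height] in pixels, round what is visible of it).
The state is a dict: "clock": time; "qpos": joint angles; "qd": joint speeds; "tau": joint torques, N m; "eef_pos": TCP position; "tool_rot": TCP orientation; "force": force on the tool from outside, world axes, zero at the start; "torque": the same for the moment, N m; "width": finger opening in mm.
Only numpy, scipy, OpenCV 4.12 (cv2) and the standard library are available. Lean on these libraries where they do the work, as an engineer would, in place of code of your own. Each camera call takes 0.05 s, during which the arm holds its last target. There are 200 camera calls.

### The job

The four vent bungs in the tray should be bored right through, but some were left blind, closed part-way down: take the probe from its stand and, going along the row from the robot's left to its right, push its pin down each bore in turn as far as it will go. With the probe, draw every blind bung forward out of its bay so that it stands in the open front lane of the tray; leave the good ones standing in their bays, and put the probe back home in its stand. The bungs are clean, so keep the fingers off them, and leave the other things on the bench where they are.

Things in the scene. Friction and masses are not known exactly. Their poses are not given: they have to be found in the camera images.
- bung_a: white plastic flanged vent bung standing flange down, bore mouth up: 36 mm high, flange 42 mm across, 7 mm thick, ribbed body 30 mm across, 11 mm bore on its axis, through or else blind, ending 16 mm below the top face. All four look alike from outside; only the probe tells which are blind. Origin: centre of the underside, z up; about 45 g
- bung_b: like bung_a: same outside and same bore mouth; through or blind, to be found out
- bung_c: like bung_a: same outside and same bore mouth; through or blind, to be found out
- bung_d: like bung_a: same outside and same bore mouth; through or blind, to be found out
- tray: fixed aluminium sorting tray, grey floor, 143 (x) by 214 mm (y), turned up to 15 degrees; origin at bench level, x away from the robot, y to its left. Floor 6 mm above the bench, rims 16 mm. Four bays along the back wall, open to the front, parted by 3 mm dividers 18 mm high from x = +0.062 to +0.014. Before them the open lane, x = +0.014 to -0.073, over the whole width
- lane (a point): on the tray floor, middle of the open front lane, 83 mm in front of the line of bay centres (tray x = -0.045)
- bay_1 (a point): on the tray floor, middle of the first (leftmost) bay from the left, in which one bung stands at the start (up to 2 mm off centre)
- bay_2 (a point): on the tray floor, middle of the second bay from the left, in which one bung stands at the start (up to 2 mm off centre)
- bay_3 (a point): on the tray floor, middle of the third bay from the left, in which one bung stands at the start (up to 2 mm off centre)
- bay_4 (a point): on the tray floor, middle of the fourth (rightmost) bay from the left, in which one bung stands at the start (up to 2 mm off centre)
- probe: hand probe, 0.07 kg, upright in its stand at the start: steel pin 7 mm thick, 30 mm long, coned tip; 24 mm shoulder above it; aluminium handle 19 mm thick up to 72 mm. Origin: on the axis at the shoulder's underside, where the pin begins; z up the handle. In a through bore the pin goes in its full 30 mm, to the shoulder; in a blind one it stops at 16 mm
- probe_tip (a point): the pin's tip, 30 mm below the probe's origin
- probe_grip (a point): on the handle's axis 45 mm above the probe's origin, a good place to grip from above
- stand: fixed probe stand: 70 mm square steel foot plate 8 mm thick under a 44 mm square black block, top 40 mm above the bench, with one upright 10 mm bore, 31 mm deep, chamfered, in its middle; the probe's shoulder rests on the block. Origin: middle of its underside, z up
- stand_mouth (a point): centre of the stand's bore at its top face
- spare_cap: bystander: ribbed screw cap, 62 mm across, 26 mm high, lying on the bench; origin under it
- jar: bystander: white screw-top jar, 64 mm across, 82 mm high; origin under it
- caliper: bystander: steel caliper lying flat, 72 x 173 x 7 mm, long along its y; origin under its middle
- black_marker: bystander: felt marker lying flat, 20 x 130 x 22 mm, long along its y; origin under its middle
There are look-alikes about, which are no part of the job. Leave any orange look-alike of the bung_a alone.

How it is judged:
By the outcome, as a careful person would: the job done as asked, in the order asked, and still so for the second after the job is handed in, with the robot touching nothing.
It also fails if it takes over 64 s, if anything falls off the work surface, if the arm or the gripper's body presses on something with over 40 N, if the wrist force passes 120 N, or if a joint passes its speed limit or range.

## Working session

There is one attempt and no reset: what is moved stays moved. The work goes in short steps, Python scripts to look and compute and a shell command to move; the robot and the scene stay as the last step left them, time stands still between calls to the robot, and variables do not carry over. Pictures are saved under pics/ and viewed, about 8 in all and at most 12, crops included, and the job is handed in when it is done.

```bash
ls; mkdir -p pics
cat > h.py <<'E'
import numpy as np, cv2
from cell import ctrl
def look(n): return ctrl.get_image(n)
def ray(p,u,v):
    K=np.array(p["camera_matrix"]);k=p["k1"]
    d=np.array([(u-K[0,2])/K[0,0],(v-K[1,2])/K[1,1]]);s=d.copy()
    for _ in range(20): s=d/(1+k*(s@s))
    return np.append(s,1)
def at_z(p,u,v,z):
    R=np.array(p["R"]);t=np.array(p["t"]);c=-R.T@t;d=R.T@ray(p,u,v)
    return c+d*(z-c[2])/d[2]
def proj(p,X):
    c=np.array(p["R"])@np.array(X)+np.array(p["t"]);s=c[:2]/c[2];s=s*(1+p["k1"]*(s@s))
    K=np.array(p["camera_matrix"]);return K[0,0]*s[0]+K[0,2],K[1,1]*s[1]+K[1,2]
def save(p,f,crop=None,scale=1):
    im=p["color"][...,::-1]
    if crop: im=im[crop[1]:crop[3],crop[0]:crop[2]]
    cv2.imwrite(f,cv2.resize(im,None,fx=scale,fy=scale,interpolation=cv2.INTER_CUBIC))
E
python3 - <<'E'
from h import *
print({k:np.round(v,3).tolist() if not isinstance(v,float) else v for k,v in ctrl.read_state().items()})
for n in ("top","scene"):
    p=look(n);save(p,f"pics/{n}0.png")
    print(n,np.round(-np.array(p["R"]).T@p["t"]),p["camera_matrix"][0][0],p["k1"])
    for q in ("bung_a","tray","probe","stand","jar","spare_cap"):
        print(q,[(round(d["conf"],2),np.round(d["extent"]).tolist()) for d in ctrl.search_frame(q,p)])
E
```

```text
pics
{'clock': 0.0, 'qpos': [-1.254, 0.629, 0.038, 1.518, -0.027, 0.996, -0.02], 'qd': [-0.001, 0.001, -0.0, -0.0, 0.0, -0.001, -0.0], 'tau': [-0.001, -56.341, 1.226, -19.344, 0.011, 0.01, 0.0], 'eef_pos': [242.54, 602.381, 230.392], 'tool_rot': [-3.14, 0.0, 2.759], 'force': [-0.917, 0.031, -0.639], 'torque': [0.054, 0.032, -0.019], 'width': 85.4650751859903}
top [ 322.  -83. 1099.] 504.28590750968704 -0.07802359209569619
bung_a [(0.79, [330.0, 230.0, 22.0, 17.0]), (0.68, [310.0, 237.0, 19.0, 20.0]), (0.6, [353.0, 226.0, 19.0, 21.0]), (0.54, [345.0, 248.0, 108.0, 87.0]), (0.51, [345.0, 318.0, 20.0, 17.0]), (0.5, [374.0, 223.0, 18.0, 21.0])]
tray [(0.86, [346.0, 248.0, 112.0, 86.0]), (0.58, [309.0, 238.0, 19.0, 17.0])]
probe [(0.72, [223.0, 238.0, 40.0, 38.0]), (0.68, [216.0, 230.0, 15.0, 19.0]), (0.38, [347.0, 245.0, 112.0, 85.0])]
stand [(0.64, [224.0, 234.0, 38.0, 43.0])]
jar [(0.84, [373.0, 161.0, 32.0, 36.0]), (0.61, [217.0, 228.0, 19.0, 18.0]), (0.45, [373.0, 222.0, 22.0, 21.0])]
spare_cap [(0.76, [308.0, 182.0, 25.0, 26.0]), (0.42, [347.0, 249.0, 106.0, 85.0])]
scene [-177. -444.  953.] 582.0991485860692 -0.03902105173792723
bung_a [(0.94, [299.0, 337.0, 18.0, 31.0]), (0.89, [372.0, 271.0, 22.0, 25.0]), (0.87, [301.0, 258.0, 17.0, 23.0]), (0.68, [349.0, 267.0, 24.0, 24.0]), (0.56, [326.0, 263.0, 17.0, 24.0])]
tray [(0.82, [330.0, 286.0, 114.0, 72.0])]
probe [(0.49, [229.0, 212.0, 13.0, 30.0])]
stand [(0.6, [232.0, 233.0, 41.0, 33.0])]
jar [(0.63, [396.0, 222.0, 29.0, 49.0]), (0.58, [234.0, 231.0, 45.0, 35.0])]
spare_cap [(0.77, [331.0, 226.0, 32.0, 26.0]), (0.19, [234.0, 230.0, 42.0, 39.0])]
```

View top.

Run:
```python
from h import *
p=look("top");np.save("pics/top.npy",p,allow_pickle=True)
save(p,"pics/t1.png",(180,120,440,315+15),3)
q=look("scene");save(q,"pics/s1.png",(180,160,440,370),3)
D=p["depth"]
K=p["camera_matrix"]
def world(u,v):
    r=ray(p,u,v)*D[int(round(v)),int(round(u))]; return np.array(p["R"]).T@(r-np.array(p["t"]))
for u,v in [(330,230),(310,237),(353,226),(374,223),(345,318),(216,230),(224,238),(345,260)]: print(u,v,np.round(world(u,v),1))
```

```text
330 230 [538.1 -81.8  40.2]
310 237 [523.8 -38.7  40.7]
353 226 [ 545.6 -131.3   40.3]
374 223 [ 550.6 -176.4   42.1]
345 318 [ 352.2 -109.3    1.9]
216 230 [532.1 150.6  99.2]
224 238 [526.4 146.6  40. ]
345 260 [ 477.5 -112.9    5.3]
```

View pics/t1.png

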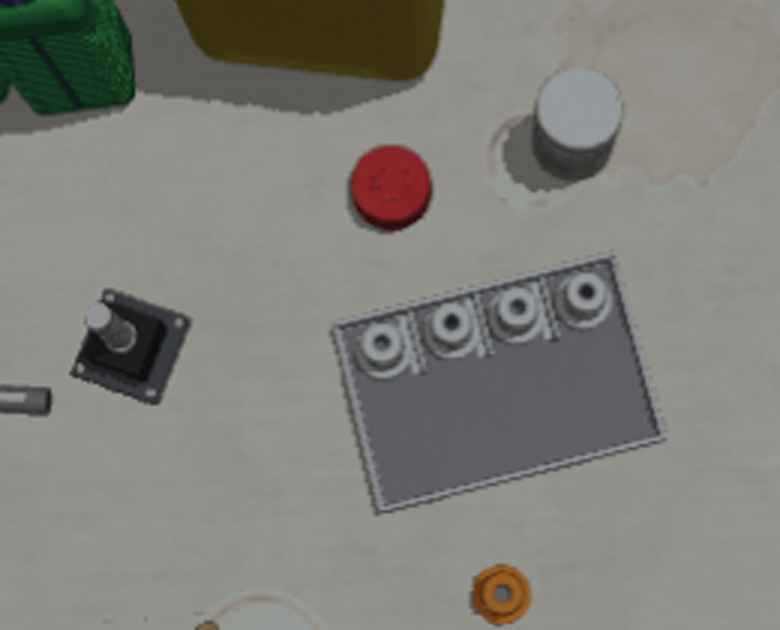

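View pics/s1.png

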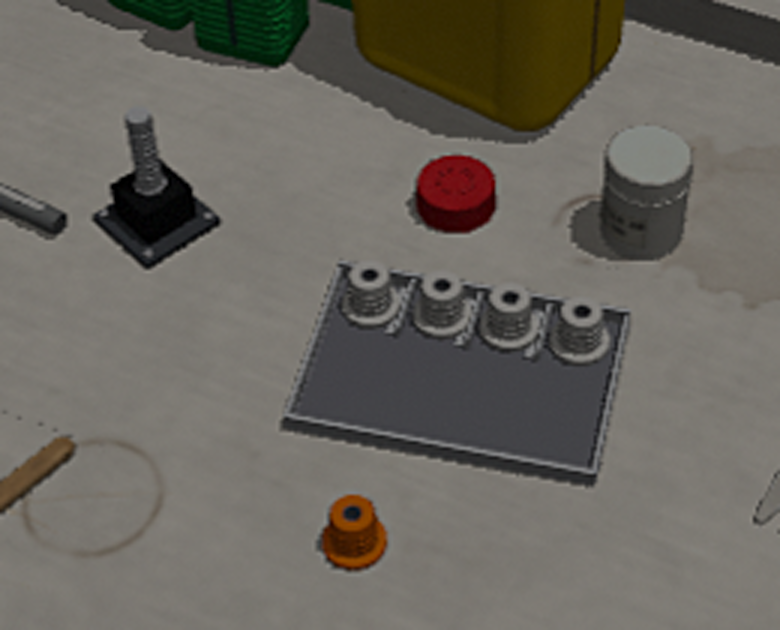

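```bash
cat > m.py <<'E'
from h import *
def cloud(p):
    D=p["depth"];v,u=np.nonzero(D>0)
    K=p["camera_matrix"];d=np.stack([(u-K[0,2])/K[0,0],(v-K[1,2])/K[1,1]],1);s=d.copy()
    for _ in range(15): s=d/(1+p["k1"]*(s**2).sum(1,keepdims=True))
    z=D[v,u][:,None];return (np.hstack([s,np.ones_like(z)])*z-p["t"])@np.array(p["R"])
def circ(P,r):
    from scipy.optimize import least_squares
    return least_squares(lambda c:np.minimum(0,r-np.hypot(*(P-c).T)),P.mean(0)).x
def bungs(p,seeds,top=42):
    W=cloud(p);out=[]
    for s in seeds:
        m=(np.hypot(*(W[:,:2]-s).T)<24)&(abs(W[:,2]-top)<4)
        P=W[m][:,:2];out.append(((P.min(0)+P.max(0))/2,P.mean(0),m.sum(),W[m][:,2].mean()))
    return out
def bore(p,u,v,z=42):
    g=cv2.cvtColor(p["color"],cv2.COLOR_RGB2GRAY);x0,y0=int(u)-4,int(v)-4
    c=cv2.resize(g[y0:y0+9,x0:x0+9],None,fx=8,fy=8,interpolation=cv2.INTER_CUBIC).astype(float)
    w=np.clip(110-c,0,None);yy,xx=np.mgrid[:72,:72]
    return at_z(p,x0+((w*xx).sum()/w.sum()+.5)/8-.5,y0+((w*yy).sum()/w.sum()+.5)/8-.5,z)
E
python3 - <<'E'
from m import *
px={"top":[(382/3+180,344/3+120),(452/3+180,324/3+120),(517/3+180,307/3+120),(586/3+180,291/3+120)],
"scene":[(370/3+180,275/3+160),(442/3+180,287/3+160),(510/3+180,298/3+160),(582/3+180,311/3+160)]}
seeds=[(524,-39),(538,-82),(545,-129),(551,-176)]
for n in px:
    p=look(n);g=cv2.cvtColor(p["color"],cv2.COLOR_RGB2GRAY)
    print(n,"bore",[np.round(bore(p,*a)[:2],1).tolist() for a in px[n]], "click",[np.round(at_z(p,*a,42)[:2],1).tolist() for a in px[n]])
    for b in bungs(p,seeds): print("  depth",np.round(b[0],1),np.round(b[1],1),b[2],round(b[3],1))
    W=cloud(p);near=np.hypot(W[:,0]-530,W[:,1]-140)<45
    for lo,hi in ((5,11),(37,43),(50,70),(70,90),(90,107),(107,118)):
        P=W[near&(W[:,2]>lo)&(W[:,2]<hi)]
        if len(P): print("  stand",lo,hi,len(P),np.round(P.mean(0),1),np.round((P.min(0)+P.max(0))/2,1))
    if n=="top":
        for c in [(107,290),(190,320),(156,403),(72,375)]: print("foot",np.round(at_z(p,c[0]/3+180,c[1]/3+120,8),1))
        print("handletop",np.round(at_z(p,97/3+180,316/3+120,112),1))
    else: print("handletop",np.round(at_z(p,138/3+180,117/3+160,112),1))
E
```

```text
top bore [[531.9, -32.4], [544.5, -82.1], [554.8, -130.3], [564.3, -179.4]] click [[528.8, -33.1], [542.1, -83.3], [553.3, -130.1], [563.7, -179.8]]
  depth [530.6 -33.4] [530.6 -32.8] 119 41.4
  depth [544.4 -83. ] [544.1 -83.3] 121 41.5
  depth [ 554.4 -129.4] [ 554.  -129.7] 114 41.7
  depth [ 562.5 -178.1] [ 562.3 -177.6] 106 41.4
  stand 5 11 321 [530.2 141.6   8. ] [534.9 142.6   8. ]
  stand 37 43 258 [537.  152.6  39.9] [539.5 155.7  40. ]
  stand 50 70 24 [535.3 150.4  59.4] [537.8 152.9  59.9]
  stand 70 90 28 [535.6 150.2  79.6] [537.8 152.6  80. ]
  stand 90 107 25 [536.2 150.3  99. ] [539.  152.1  98.4]
  stand 107 118 71 [540.1 155.4 111.4] [540.1 155.6 111.7]
foot [581.7 173.3   8. ]
foot [557.2 110.6   8. ]
foot [495.6 135.2   8. ]
foot [517.9 198.1   8. ]
handletop [539.2 155.3 112. ]
scene bore [[530.9, -32.1], [543.6, -82.4], [554.1, -130.0], [564.4, -179.3]] click [[530.4, -33.6], [542.2, -84.1], [553.4, -130.9], [564.0, -180.3]]
  depth [529.4 -30.8] [529.3 -31.7] 102 41.0
  depth [542.2 -81.2] [543.  -81.5] 105 41.3
  depth [ 552.7 -128.7] [ 553.  -129.2] 113 41.1
  depth [ 561.2 -179. ] [ 561.5 -179.1] 101 41.1
  stand 5 11 253 [526.3 142.1   7.8] [532.3 148.3   8.1]
  stand 37 43 190 [536.2 154.2  39.8] [538.4 154.9  40. ]
  stand 50 70 57 [534.5 153.1  60. ] [538.2 154.8  59.9]
  stand 70 90 59 [534.8 152.8  80. ] [537.3 154.3  79.8]
  stand 90 107 52 [535.1 153.   98.5] [538.  155.4  98.3]
  stand 107 118 51 [538.7 156.1 110.7] [539.1 157.1 110.9]
handletop [537.9 153.1 112. ]
```

```bash
python3 -m crank '[[[-0.6,-0.4,0.1,0,0,0],[-0.95,-0.65,0.17,0,0,0],[-0.95,-0.65,0.17,0,0,0],[-0.95,-0.65,0.17,0,0,0],[-0.95,-0.65,0.17,0,0,0],[-0.95,-0.65,0.17,0,0,0],[-0.95,-0.65,0.17,0,0,0],[-0.95,-0.65,0.17,0,0,0],[-0.95,-0.65,0.17,0,0,0],[-0.95,-0.65,0.17,0,0,0],[-0.95,-0.65,0.17,0,0,0],[-0.95,-0.65,0.17,0,0,0]]]' -1
python3 -m crank '[[[0,0,0,0,0,0.9],[0,0,0,0,0,1],[0,0,0,0,0,1],[0,0,0,0,0,1],[0,0,0,0,0,1],[0,0,0,0,0,1],[0,0,0,0,0,1],[0,0,0,0,0,1],[0,0,0,0,0,1],[0,0,0,0,0,0.5]]]'
cat >> m.py <<'E'
from scipy.spatial.transform import Rotation as Ro
def goal(x,y,z,yaw=None):
    s=ctrl.read_state();R=Ro.from_euler("xyz",s["tool_rot"])
    d=R.inv().apply(np.array([x,y,z])-s["eef_pos"])/30
    out="t=%.2f pos %s rpy %s f %s w %.1f | shift %s"%(s["clock"],np.round(s["eef_pos"],1),np.round(s["tool_rot"],3),np.round(s["force"],1),s["width"],np.round(d,3))
    if yaw is not None: out+=" turn %s"%np.round((R.inv()*Ro.from_euler("xyz",[np.pi,0,yaw])).as_rotvec(degrees=True)/6,2)
    print(out)
E
python3 -c "
from m import *
goal(539,155,150,1.791)"
```

```text
clock: 1.9
eef_pos: [469.8, 269.7, 168.5]
tool_rot: [3.128, -0.005, 2.78]
force: [1.3, -0.4, -0.1]
width: 85.6
clock: 2.73
eef_pos: [479.6, 254.8, 168.8]
tool_rot: [3.135, -0.009, 1.723]
force: [0.5, -0.5, 1.2]
width: 85.3
t=2.73 pos [479.6 254.8 168.8] rpy [ 3.135 -0.009  1.723] f [ 0.5 -0.5  1.2] w 85.3 | shift [-3.594  1.449  0.605] turn [ 0.07 -0.08 -0.65]
```

```bash
python3 -m crank '[[[-0.8,0.32,0.14,0.02,-0.02,-0.2],[-0.8,0.32,0.14,0.02,-0.02,-0.2],[-0.8,0.32,0.14,0.02,-0.02,-0.2],[-0.7,0.3,0.1,0,0,0],[0,0,0,0,0,0],[0,0,0,0,0,0]]]'
python3 -c "
from m import *
goal(539,155,150,1.791)"
```

```text
clock: 3.23
eef_pos: [535.9, 171.2, 152.5]
tool_rot: [3.138, -0.003, 1.793]
force: [-0.1, 0.5, 0.6]
width: 85.5
t=3.23 pos [535.9 171.2 152.5] rpy [ 3.138e+00 -3.000e-03  1.793e+00] f [-0.1  0.5  0.6] w 85.5 | shift [-0.549 -0.02   0.083] turn [ 0.03 -0.03  0.02]
```

```bash
python3 -m crank '[[[-0.3,-0.01,0.05,0.02,-0.03,0.02],[-0.25,-0.01,0.03,0,0,0],[0,0,0,0,0,0],[0,0,0,0,0,0]]]'
python3 - <<'E'
from m import *
goal(539,155,150,1.791)
q=look("scene");p=look("top")
a=q["color"][130:290,160:340];b=p["color"][150:310,130:310]
cv2.imwrite("pics/c2.png",cv2.resize(np.hstack([a,b])[...,::-1],None,fx=2.2,fy=2.2,interpolation=cv2.INTER_CUBIC))
E
```

```text
clock: 3.57
eef_pos: [538.3, 155.3, 150.1]
tool_rot: [3.141, -0.001, 1.793]
force: [-0.4, 0.9, 0.6]
width: 85.1
t=3.57 pos [538.3 155.3 150.1] rpy [ 3.141e+00 -1.000e-03  1.793e+00] f [-0.4  0.9  0.6] w 85.1 | shift [-0.014  0.021  0.004] turn [ 0.01 -0.01  0.02]
```

View pics/c2.png

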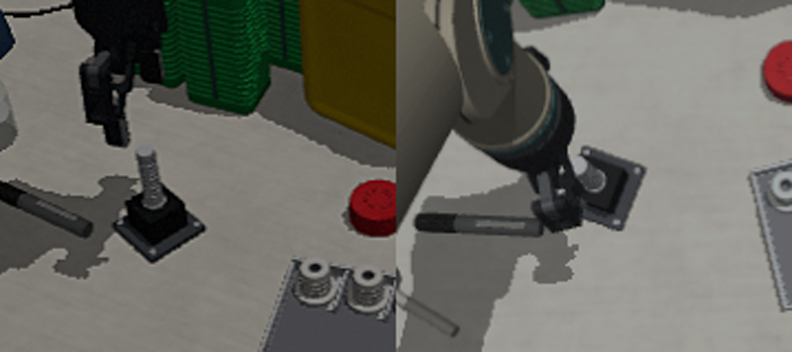

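Run:
```python
from m import *
q=look("scene");p=look("top");s=ctrl.read_state();R=Ro.from_euler("xyz",s["tool_rot"])
for w in ([0,0,0],[0,48,-13],[0,-48,-13],[0,-48,-40]):
    X=s["eef_pos"]+R.apply(w);a=proj(q,X);b=proj(p,X)
    print(w,np.round(X),"scene",((a[0]-160)*2.2,(a[1]-130)*2.2),"top",((b[0]-130)*2.2+396,(b[1]-150)*2.2))
W=cloud(q);m=(W[:,2]>120)&(W[:,2]<200)&(abs(W[:,0]-538)<75)&(abs(W[:,1]-155)<60)
P=W[m]
for lo in range(120,200,10):
    k=P[(P[:,2]>=lo)&(P[:,2]<lo+10)]
    if len(k): print(lo,len(k),np.round(k.min(0)),np.round(k.max(0)))
W=cloud(p);m=(W[:,2]>120)&(W[:,2]<200)&(abs(W[:,0]-538)<75)&(abs(W[:,1]-155)<60)
P=W[m];print(len(P),np.round(P.min(0)),np.round(P.max(0)))
```

```text
[0, 0, 0] [538. 156. 150.] scene (np.float64(137.73721705110626), np.float64(121.0978839324383)) top (np.float64(566.57640183371), np.float64(157.55243400652384))
[0, 48, -13] [585. 166. 163.] scene (np.float64(153.18512109492053), np.float64(78.48332715912561)) top (np.float64(552.4326671172984), np.float64(102.85661955292316))
[0, -48, -13] [492. 145. 163.] scene (np.float64(117.5308494825427), np.float64(144.6986557888948)) top (np.float64(573.8309116700262), np.float64(206.90754801619846))
[0, -48, -40] [492. 145. 190.] scene (np.float64(113.01934689179664), np.float64(122.5851423824184)) top (np.float64(566.2577555668893), np.float64(201.38491049838478))
160 36 [485. 134. 161.] [584. 175. 170.]
170 76 [481. 134. 170.] [591. 175. 180.]
180 80 [479. 133. 180.] [586. 174. 190.]
190 68 [481. 132. 190.] [590. 172. 200.]
26 [484. 133. 166.] [498. 138. 198.]
```

```bash
python3 -m crank '[[[-0.01,0.02,0.7,0,0,0],[0,0,0.7,0,0,0],[0,0,0.6,0,0,0],[0,0,0.4,0,0,0],[0,0,0.2,0,0,0],[0,0,0,0,0,0],[0,0,0,0,0,0]]]'
python3 -c "
from m import *
goal(539,155,66,1.791)"
```

```text
clock: 4.35
eef_pos: [540.7, 159.9, 71.0]
tool_rot: [3.135, -0.003, 1.799]
force: [0.1, 0.4, -0.1]
width: 85.3
t=4.35 pos [540.7 159.9  71. ] rpy [ 3.135e+00 -3.000e-03  1.799e+00] f [ 0.1  0.4 -0.1] w 85.3 | shift [-0.148 -0.093  0.166] turn [ 0.06 -0.03  0.08]
```

```bash
python3 -m crank '[[[-0.15,-0.09,0.16,0.06,-0.03,0.08],[0,0,0,0,0,0],[0,0,0,0,0,0]]]'
python3 -c "
from m import *
goal(539,155,66,1.791)"
```

```text
clock: 4.6
eef_pos: [540.1, 155.1, 67.6]
tool_rot: [3.139, -0.0, 1.79]
force: [-0.2, 0.6, -0.2]
width: 85.3
t=4.60 pos [540.1 155.1  67.6] rpy [ 3.139 -0.     1.79 ] f [-0.2  0.6 -0.2] w 85.3 | shift [ 0.004 -0.038  0.053] turn [ 0.02 -0.   -0.01]
```

```bash
python3 -m crank '[[[0,-0.04,0.05,0.02,0,0],[0,0,0,0,0,0],[0,0,0,0,0,0],[0,0,0,0,0,0],[0,0,0,0,0,0],[0,0,0,0,0,0],[0,0,0,0,0,0],[0,0,0,0,0,0]]]' 1
python3 -c "
from m import *
goal(539,155,66,1.791)"
```

```text
clock: 5.27
eef_pos: [540.2, 155.1, 67.8]
tool_rot: [3.138, -0.0, 1.79]
force: [-0.5, -1.0, -1.3]
width: 17.9
t=5.27 pos [540.2 155.1  67.8] rpy [ 3.138 -0.     1.79 ] f [-0.5 -1.  -1.3] w 17.9 | shift [ 0.007 -0.04   0.059] turn [ 0.04 -0.   -0.01]
```

```bash
python3 -m crank '[[[0,0,-0.2,0.03,0,0],[0,0,-0.3,0,0,0],[0,0,-0.3,0,0,0],[0,0,-0.3,0,0,0],[0,0,-0.3,0,0,0],[0,0,-0.3,0,0,0],[0,0,-0.2,0,0,0],[0,0,0,0,0,0]]]'
python3 -c "
from m import *
goal(530.5,-32.5,120,1.791)"
```

```text
clock: 5.93
eef_pos: [540.6, 155.1, 132.1]
tool_rot: [3.139, -0.001, 1.79]
force: [-1.2, -0.1, -0.8]
width: 17.5
t=5.93 pos [540.6 155.1 132.1] rpy [ 3.139e+00 -1.000e-03  1.790e+00] f [-1.2 -0.1 -0.8] w 17.5 | shift [-6.031 -1.689  0.395] turn [ 0.02 -0.01 -0.01]
```

```bash
python3 -m crank '[[[-0.5,-0.14,0.03,0,0,0],[-0.8,-0.22,0.05,0,0,0],[-0.8,-0.22,0.05,0,0,0],[-0.8,-0.22,0.05,0,0,0],[-0.8,-0.22,0.05,0,0,0],[-0.8,-0.22,0.05,0,0,0],[-0.6,-0.17,0.05,0,0,0],[-0.3,-0.08,0,0,0,0],[0,0,0,0,0,0],[0,0,0,0,0,0]]]'
python3 -c "
from m import *
goal(530.5,-32.5,120,1.791)"
```

```text
clock: 6.77
eef_pos: [531.5, -15.8, 121.9]
tool_rot: [3.139, -0.004, 1.796]
force: [-0.5, 0.6, -0.3]
width: 17.9
t=6.77 pos [531.5 -15.8 121.9] rpy [ 3.139 -0.004  1.796] f [-0.5  0.6 -0.3] w 17.9 | shift [-0.536 -0.156  0.061] turn [ 0.03 -0.04  0.05]
```

```bash
python3 -m crank '[[[-0.5,-0.12,0.06,0.03,-0.04,0.05],[-0.03,0,0,0,0,0],[0,0,0,0,0,0],[0,0,0,0,0,0]]]'
python3 - <<'E'
from m import *
goal(531,-32.5,120,1.791)
q=look("scene");p=look("top");s=ctrl.read_state()
a=q["color"][200:290,260:350];b=p["color"][190:280,265:355]
cv2.imwrite("pics/c3.png",cv2.resize(np.hstack([a,b])[...,::-1],None,fx=4.4,fy=4.4,interpolation=cv2.INTER_CUBIC))
t=s["eef_pos"]
for n,pp,o in (("scene",q,(260,200,0)),("top",p,(265,190,396))):
    for dz in (-58,-28): 
        X=[t[0],t[1],t[2]+dz];u=proj(pp,X);print(n,dz,[round((u[0]-o[0])*4.4+o[2]),round((u[1]-o[1])*4.4)])
    u=proj(pp,[531,-32.4,42]);print("bore",[round((u[0]-o[0])*4.4+o[2]),round((u[1]-o[1])*4.4)])
E
```

```text
clock: 7.1
eef_pos: [532.2, -29.1, 119.8]
tool_rot: [-3.142, -0.001, 1.796]
force: [0.3, 0.7, -0.8]
width: 18.0
t=7.10 pos [532.2 -29.1 119.8] rpy [-3.142e+00 -1.000e-03  1.796e+00] f [ 0.3  0.7 -0.8] w 18.0 | shift [-0.102 -0.064 -0.006] turn [-0.   -0.01  0.05]
scene -58 [181, 193]
scene -28 [179, 150]
bore [189, 226]
top -58 [571, 182]
top -28 [567, 169]
bore [581, 192]
```

View pics/c3.png

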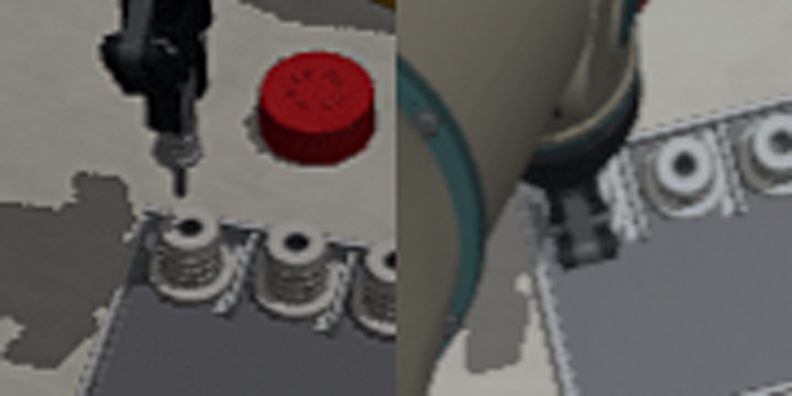

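```bash
python3 -m crank '[[[-0.1,-0.06,0,0,-0.01,0.05],[0,0,0,0,0,0],[0,0,0,0,0,0]]]'
python3 -c "
from m import *
goal(531,-32.3,105,1.791)"
```

```text
clock: 7.45
eef_pos: [531.1, -30.7, 119.8]
tool_rot: [3.141, -0.001, 1.794]
force: [0.3, 0.5, -0.5]
width: 17.9
t=7.45 pos [531.1 -30.7 119.8] rpy [ 3.141e+00 -1.000e-03  1.794e+00] f [ 0.3  0.5 -0.5] w 17.9 | shift [-0.053 -0.014  0.494] turn [ 0.   -0.01  0.02]
```

```bash
python3 -m crank '[[[-0.08,-0.01,0.3,0,0,0.02],[-0.02,0,0.2,0,0,0],[0,0,0.1,0,0,0],[0,0,0,0,0,0],[0,0,0,0,0,0]]]'
python3 -c "
from m import *
goal(531,-32.3,94,1.791)"
```

```text
clock: 7.87
eef_pos: [531.2, -33.8, 99.4]
tool_rot: [-3.141, -0.001, 1.791]
force: [1.0, -0.7, -0.1]
width: 17.9
t=7.87 pos [531.2 -33.8  99.4] rpy [-3.141e+00 -1.000e-03  1.791e+00] f [ 1.  -0.7 -0.1] w 17.9 | shift [0.05  0.006 0.181] turn [-0.01 -0.01  0.  ]
```

```bash
python3 -m crank '[[[0.07,0,0.12,0,0,0],[0,0,0.1,0,0,0],[0,0,0.05,0,0,0],[0,0,0,0,0,0],[0,0,0,0,0,0]]]'
python3 -c "
from m import *
goal(531,-32.3,84,1.791)"
```

```text
clock: 8.28
eef_pos: [530.8, -31.5, 90.3]
tool_rot: [-3.141, -0.001, 1.791]
force: [0.3, -0.5, -1.0]
width: 17.7
t=8.28 pos [530.8 -31.5  90.3] rpy [-3.141e+00 -1.000e-03  1.791e+00] f [ 0.3 -0.5 -1. ] w 17.7 | shift [-0.029 -0.001  0.212] turn [-0.   -0.01  0.  ]
```

```bash
python3 -m crank '[[[-0.04,0,0.15,0,0,0],[0,0,0.12,0,0,0],[0,0,0.1,0,0,0],[0,0,0.1,0,0,0],[0,0,0,0,0,0],[0,0,0,0,0,0]]]'
python3 -c "
from m import *
goal(531,-32.3,70,1.791)"
```

```text
clock: 8.78
eef_pos: [533.1, -33.5, 83.8]
tool_rot: [3.136, -0.002, 1.79]
force: [0.5, 0.3, -0.3]
width: 17.3
t=8.78 pos [533.1 -33.5  83.8] rpy [ 3.136e+00 -2.000e-03  1.790e+00] f [ 0.5  0.3 -0.3] w 17.3 | shift [ 0.054 -0.061  0.46 ] turn [ 0.06 -0.02 -0.01]
```

```bash
python3 -m crank '[[[0.04,-0.06,0.12,0,0,0],[0,0,0.12,0,0,0],[0,0,0.12,0,0,0]]]'
python3 -c "
from m import *
goal(531,-32.3,70,1.791)"
```

```text
clock: 9.03
eef_pos: [533.9, -34.1, 81.7]
tool_rot: [3.128, -0.002, 1.788]
force: [-10.7, 0.8, 46.8]
width: 17.7
t=9.03 pos [533.9 -34.1  81.7] rpy [ 3.128e+00 -2.000e-03  1.788e+00] f [-10.7   0.8  46.8] w 17.7 | shift [ 0.078 -0.087  0.39 ] turn [ 0.13 -0.02 -0.03]
```

```bash
python3 -m crank '[[[0.04,-0.08,-0.15,0.13,-0.02,-0.03],[0,0,0,0,0,0],[0,0,0,0,0,0]]]'
python3 -c "
from m import *
goal(450,-50.5,86,1.791)"
```

```text
clock: 9.28
eef_pos: [531.6, -33.8, 87.5]
tool_rot: [3.139, 0.0, 1.791]
force: [-0.6, 0.5, -1.1]
width: 17.4
t=9.28 pos [531.6 -33.8  87.5] rpy [3.139 0.    1.791] f [-0.6  0.5 -1.1] w 17.4 | shift [ 0.049 -2.776  0.043] turn [ 0.02  0.   -0.  ]
```

```bash
python3 -m crank '[[[0.02,-0.15,0.06,0.02,0,0],[0.01,-0.25,0.02,0,0,0],[0.01,-0.25,0,0,0,0],[0,-0.25,0,0,0,0],[0,-0.25,0,0,0,0],[0,-0.25,0,0,0,0],[0,-0.2,0,0,0,0],[0,0,0,0,0,0]]]'
python3 -c "
from m import *
goal(450,-50.5,85.5,1.791)"
```

```text
clock: 9.95
eef_pos: [507.3, -41.0, 87.9]
tool_rot: [3.09, 0.013, 1.794]
force: [0.8, 0.3, 3.3]
width: 17.9
t=9.95 pos [507.3 -41.   87.9] rpy [3.09  0.013 1.794] f [0.8 0.3 3.3] w 17.9 | shift [ 0.115 -1.933 -0.02 ] turn [0.49 0.12 0.03]
```

Run:
```python
from m import *
q=look("scene");p=look("top")
a=q["color"][200:290,260:350];b=p["color"][200:290,265:355]
cv2.imwrite("pics/c4.png",cv2.resize(np.hstack([a,b])[...,::-1],None,fx=4.4,fy=4.4,interpolation=cv2.INTER_CUBIC))
goal(450,-50.5,85.5,1.791)
```

```text
t=10.05 pos [507.6 -40.9  87.8] rpy [3.091 0.013 1.794] f [0.7 0.9 3.2] w 17.3 | shift [ 0.113 -1.944 -0.025] turn [0.48 0.12 0.03]
```

View pics/c4.png

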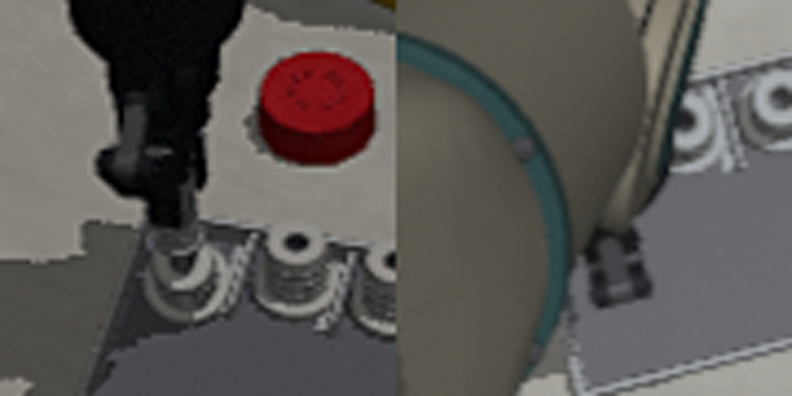

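Run:
```python
from m import *
s=ctrl.read_state();print(np.round(s["torque"],2),np.round(s["force"],1))
q=look("scene");W=cloud(q);th=np.radians(12.6);ex=np.array([np.cos(th),np.sin(th)]);ey=np.array([-ex[1],ex[0]])
d=W[:,:2]-[531,-32.4];tx=d@ex;ty=d@ey
m=(abs(ty)<24)&(tx>-95)&(tx<25)&(W[:,2]>9)&(W[:,2]<75)
for lo in range(9,75,4):
    k=m&(W[:,2]>=lo)&(W[:,2]<lo+4)
    if k.any(): print(lo,k.sum(),"tx",np.round([tx[k].min(),tx[k].max()],1),"ty",np.round([ty[k].min(),ty[k].max()],1))
im=q["color"][225:280,285:325]
cv2.imwrite("pics/c5.png",cv2.resize(im[...,::-1],None,fx=10,fy=10,interpolation=cv2.INTER_CUBIC))
```

```text
[ 0.16 -0.35 -0.02] [0.7 0.9 3.2]
9 75 tx [-93.3  25. ] ty [-23.4  23.9]
13 50 tx [-35.   24.8] ty [-23.9  21. ]
17 47 tx [-33.7  24.8] ty [-23.8  19.8]
21 18 tx [-32.7   4. ] ty [-18.3  11.2]
25 12 tx [-34.8  -1.6] ty [-15.7   4.5]
29 7 tx [-35.1 -16.7] ty [-15.8   6.6]
33 17 tx [-37.1 -13.8] ty [-13.8  11.8]
37 20 tx [-38.  -20.2] ty [-16.8  12. ]
41 57 tx [-38.3 -17.4] ty [-17.   13.1]
45 30 tx [-34.6 -14.4] ty [-15.6  11.4]
49 3 tx [-21.7 -19.3] ty [-12.7 -10. ]
53 1 tx [-32.9 -32.9] ty [1. 1.]
57 6 tx [-35.6 -28.9] ty [-7.9  8.4]
61 24 tx [-37.  -17.2] ty [-12.7   9.4]
65 14 tx [-38.7 -21.5] ty [-12.4   5. ]
69 13 tx [-34.4 -25.7] ty [-10.9   4.6]
73 6 tx [-33.3 -31. ] ty [-9.9  4.6]
```

View pics/c5.png

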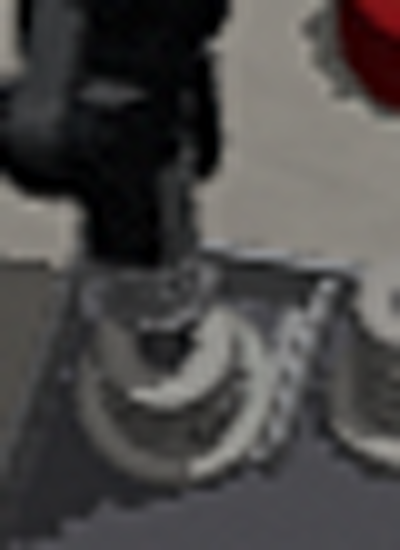

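```bash
python3 -m crank '[[[0.03,0.25,0,0.2,0.06,0],[0.03,0.2,0,0.3,0.06,0.03],[0,0.1,0,0.5,0,0],[0,0,0,0.3,0,0],[0,0,0,0,0,0],[0,0,0,0,0,0]]]'
cat >> m.py <<'E'
def prof(c,y0=24):
    q=look("scene");W=cloud(q);th=np.radians(12.6);ex=np.array([np.cos(th),np.sin(th)]);ey=np.array([-ex[1],ex[0]])
    s=ctrl.read_state();R=Ro.from_euler("xyz",s["tool_rot"])
    for n,X in (("tcp",s["eef_pos"]),("tip",s["eef_pos"]+R.apply([0,0,57]))): print(n,np.round([(X[:2]-c)@ex,(X[:2]-c)@ey,X[2]],1))
    print("f",np.round(s["force"],1),"rpy",np.round(s["tool_rot"],3),"t",s["clock"])
    d=W[:,:2]-c;tx=d@ex;ty=d@ey;m=(abs(ty)<17)&(tx>-105)&(tx<25)
    for lo in (9,13,25,33,37,41,45):
        k=m&(W[:,2]>=lo)&(W[:,2]<lo+4)
        if k.any(): print(lo,k.sum(),"tx",np.round([tx[k].min(),tx[k].max()],1),"ty",np.round([ty[k].min(),ty[k].max()],1))
    return q
E
python3 -c "
from m import *
prof(np.array([531,-32.4]))"
```

```text
clock: 10.6
eef_pos: [515.3, -36.4, 83.7]
tool_rot: [-3.031, -0.003, 1.789]
force: [3.1, 0.5, 2.2]
width: 17.6
tcp [-16.1  -0.5  83.7]
tip [-22.3  -0.3  27.1]
f [ 1.   0.  -0.3] rpy [-3.032e+00 -3.000e-03  1.789e+00] t 10.65
9 96 tx [-102.1   24.6] ty [-16.9  17. ]
13 43 tx [-42.2  24.9] ty [-17.   13.3]
25 19 tx [-37.1 -18.8] ty [-14.5  11.3]
33 28 tx [-37.2 -13.1] ty [-13.8  14.8]
37 43 tx [-36.7 -13.3] ty [-13.3  16. ]
41 51 tx [-36.3 -12.2] ty [-12.1  14.6]
45 6 tx [-35.7 -21.9] ty [-1.8  1.9]
```

```bash
python3 -m crank '[[[0,-0.12,-0.01,0,0,0],[0,-0.15,0,0.03,0,0],[0,-0.15,0,0.03,0,0],[0,-0.15,0,0.03,0,0],[0,-0.15,0,0.03,0,0],[0,-0.1,0,0,0,0],[0,0,0,0,0,0]]]'
python3 -c "
from m import *
prof(np.array([531,-32.4]))"
```

```text
clock: 11.23
eef_pos: [487.7, -42.7, 88.0]
tool_rot: [-3.022, -0.004, 1.786]
force: [0.9, 1.2, -1.0]
width: 17.5
tcp [-44.1  -0.6  88. ]
tip [-50.9  -0.4  31.4]
f [-0.1 -0.3 -0.7] rpy [-3.022 -0.004  1.786] t 11.2833
9 87 tx [-104.4   24.9] ty [-17.   16.9]
13 45 tx [-72.2  24.6] ty [-16.9  16.2]
25 22 tx [-65.3 -48.2] ty [-13.7  15.8]
33 26 tx [-66.1 -44.1] ty [-13.2  15.2]
37 47 tx [-65.3 -37.8] ty [-13.5  13.2]
41 56 tx [-65.4 -40.7] ty [-12.5  15.2]
45 11 tx [-65.9 -40.8] ty [-7.6  5.1]
```

```bash
python3 -m crank '[[[0,-0.12,0.05,0,0,0],[0,-0.15,0.04,0,0,0],[0,-0.15,0.02,0,0,0],[0,-0.15,0.02,0,0,0],[0,-0.15,0.02,0,0,0],[0,-0.13,0.02,0,0,0],[0,0,0,0,0,0]]]'
python3 -c "
from m import *
prof(np.array([531,-32.4]))"
```

```text
clock: 11.87
eef_pos: [465.7, -48.4, 86.8]
tool_rot: [-3.033, -0.002, 1.787]
force: [1.5, 0.1, 0.6]
width: 17.6
tcp [-67.   -1.3  86.7]
tip [-73.1  -1.2  30.1]
f [ 2.  -0.5  0.2] rpy [-3.033e+00 -2.000e-03  1.787e+00] t 11.9167
9 62 tx [-104.7   24.9] ty [-16.8  17. ]
13 51 tx [-88.   24.9] ty [-16.7  16.9]
25 16 tx [-86.3 -70.5] ty [-15.   13.1]
33 17 tx [-86.2 -67.1] ty [-13.9  15.4]
37 28 tx [-90.  -60.8] ty [-14.5  15.2]
41 59 tx [-89.6 -66.9] ty [-13.8  14.9]
45 32 tx [-88.  -64.2] ty [-14.   13.6]
```

```bash
python3 -m crank '[[[0,0.12,0,0,0,0],[0,0,0,0,0,0],[0,0.02,-0.15,-0.2,0,0],[0,0,-0.3,-0.2,0,0],[0,0,-0.4,0,0,0],[0,0,-0.4,0,0,0],[0,0,-0.1,-0.6,0,0],[0,0,0,0,0,0],[0,0,0,0,0,0]]]'
python3 - <<'E'
from m import *
q=prof(np.array([531,-32.4]))
goal(544,-82.4,118,1.791)
p=look("top")
a=q["color"][220:310,260:350]
b=q["color"][200:290,290:380]
cv2.imwrite("pics/c6.png",cv2.resize(np.hstack([a,b])[...,::-1],None,fx=4.4,fy=4.4,interpolation=cv2.INTER_CUBIC))
E
```

```text
clock: 12.67
eef_pos: [467.7, -46.9, 129.0]
tool_rot: [-3.136, -0.005, 1.787]
force: [0.1, -0.1, -0.5]
width: 17.4
tcp [-65.5  -0.4 128.9]
tip [-65.9  -0.1  71.9]
f [-0.9  0.  -1. ] rpy [-3.134 -0.005  1.786] t 12.7167
9 90 tx [-104.9   25. ] ty [-16.6  16.9]
13 49 tx [-92.3  24.8] ty [-16.9  16.2]
25 22 tx [-84.4 -60.9] ty [-14.2  10.7]
33 26 tx [-84.9 -62.4] ty [-13.6  15. ]
37 68 tx [-85.4 -53.9] ty [-13.6  15.1]
41 60 tx [-84.1 -58.2] ty [-13.2  13.3]
t=12.72 pos [467.2 -47.1 128.9] rpy [-3.134 -0.005  1.786] f [-0.9  0.  -1. ] w 17.7 | shift [-1.7    2.253  0.337] turn [-0.07 -0.05 -0.04]
```

View pics/c6.png

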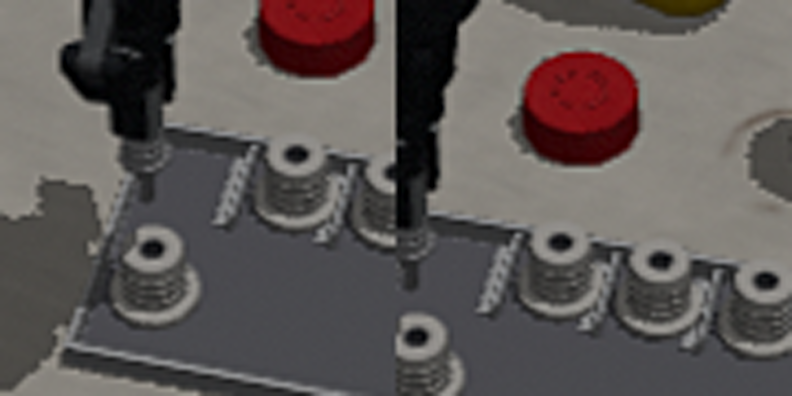

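```bash
python3 -m crank '[[[-0.3,0.4,0.05,-0.07,-0.05,-0.04],[-0.5,0.65,0.1,0,0,0],[-0.5,0.65,0.1,0,0,0],[-0.3,0.45,0.08,0,0,0],[-0.1,0.1,0,0,0,0],[0,0,0,0,0,0],[0,0,0,0,0,0]]]'
python3 - <<'E'
from m import *
p=look("scene")
for L in (53,55,57,59): print(L,np.round(proj(p,[467.2,-47.1,128.9-L]),1))
goal(544,-82.5,110,1.791)
E
```

```text
clock: 13.35
eef_pos: [545.1, -81.4, 114.6]
tool_rot: [-3.13, -0.002, 1.795]
force: [-0.2, 0.5, -0.3]
width: 17.4
53 [293.9 263.8]
55 [294.  264.5]
57 [294.  265.1]
59 [294.1 265.8]
t=13.40 pos [544.7 -81.3 114.6] rpy [-3.130e+00 -3.000e-03  1.795e+00] f [-0.2  0.6 -1.8] w 17.6 | shift [-0.036 -0.03   0.155] turn [-0.11 -0.02  0.04]
```

```bash
python3 -m crank '[[[-0.06,-0.05,0.25,-0.11,-0.02,0.04],[0,0,0.2,0,0,0],[0,0,0.05,0,0,0],[0,0,0,0,0,0],[0,0,0,0,0,0]]]'
python3 -c "
from m import *
goal(544,-82.5,88,1.791)"
```

```text
clock: 13.82
eef_pos: [540.5, -80.8, 99.7]
tool_rot: [-3.139, -0.003, 1.793]
force: [0.5, 0.1, -1.1]
width: 17.4
t=13.82 pos [540.5 -80.8  99.7] rpy [-3.139e+00 -3.000e-03  1.793e+00] f [ 0.5  0.1 -1.1] w 17.4 | shift [-0.081  0.104  0.388] turn [-0.02 -0.02  0.02]
```

Tip is just above the mouth; correct laterally first.

```bash
python3 -m crank '[[[-0.08,0.11,0,-0.02,-0.02,0.02],[0,0,0,0,0,0],[0,0,0,0,0,0]]]'
python3 -c "
from m import *
goal(544,-82.5,88,1.791)"
```

```text
clock: 14.07
eef_pos: [544.4, -82.0, 100.2]
tool_rot: [-3.141, -0.001, 1.791]
force: [-0.4, -0.5, 0.1]
width: 17.5
t=14.07 pos [544.4 -82.  100.2] rpy [-3.141e+00 -1.000e-03  1.791e+00] f [-0.4 -0.5  0.1] w 17.5 | shift [-0.014 -0.016  0.408] turn [-0.   -0.01  0.  ]
```

```bash
python3 -m crank '[[[-0.015,-0.015,0.12,0,0,0],[0,0,0.12,0,0,0],[0,0,0.12,0,0,0],[0,0,0.1,0,0,0],[0,0,0,0,0,0],[0,0,0,0,0,0]]]'
python3 -c "
from m import *
goal(544,-82.5,75,1.791)"
```

```text
clock: 14.57
eef_pos: [543.8, -82.4, 84.7]
tool_rot: [-3.141, -0.001, 1.791]
force: [-0.4, 0.1, 0.1]
width: 17.7
t=14.57 pos [543.8 -82.4  84.7] rpy [-3.141e+00 -1.000e-03  1.791e+00] f [-0.4  0.1  0.1] w 17.7 | shift [-0.004  0.005  0.323] turn [-0.01 -0.01  0.  ]
```

```bash
python3 -m crank '[[[0,0,0.12,0,0,0],[0,0,0.12,0,0,0],[0,0,0.08,0,0,0],[0,0,0,0,0,0]]]'
python3 -c "
from m import *
goal(544,-82.5,69,1.791)"
```

```text
clock: 14.9
eef_pos: [543.9, -82.5, 74.1]
tool_rot: [-3.141, -0.001, 1.791]
force: [0.3, 0.1, -0.0]
width: 17.6
t=14.90 pos [543.9 -82.5  74.1] rpy [-3.141e+00 -1.000e-03  1.791e+00] f [ 0.3  0.1 -0. ] w 17.6 | shift [-0.002  0.004  0.17 ] turn [-0.01 -0.01  0.  ]
```

```bash
python3 -m crank '[[[0,0,0.1,0,0,0],[0,0,0.1,0,0,0],[0,0,0.06,0,0,0]]]'
python3 -c "
from m import *
goal(544,-82.5,69,1.791)"
```

```text
clock: 15.15
eef_pos: [544.4, -82.6, 69.4]
tool_rot: [3.141, -0.002, 1.791]
force: [-6.1, 0.7, 27.3]
width: 17.7
t=15.15 pos [544.4 -82.6  69.4] rpy [ 3.141e+00 -2.000e-03  1.791e+00] f [-6.1  0.7 27.3] w 17.7 | shift [ 0.007 -0.011  0.013] turn [ 0.01 -0.02 -0.  ]
```

```bash
python3 -m crank '[[[0,0,-0.2,0,-0.02,0],[0,0,-0.3,0,0,0],[0,0,-0.3,0,0,0],[0,0,-0.3,0,0,0],[0,0,-0.15,0,0,0],[0,0,0,0,0,0]]]'
python3 -c "
from m import *
goal(554,-130,108,1.791)"
```

```text
clock: 15.65
eef_pos: [544.8, -82.8, 110.9]
tool_rot: [3.139, 0.001, 1.791]
force: [-0.4, -0.3, -0.7]
width: 17.7
t=15.65 pos [544.8 -82.8 110.9] rpy [3.139e+00 1.000e-03 1.791e+00] f [-0.4 -0.3 -0.7] w 17.7 | shift [-1.602 -0.045  0.097] turn [ 0.02  0.01 -0.  ]
```

```bash
python3 -m crank '[[[-0.3,-0.01,0.02,0.02,0,0],[-0.5,-0.02,0.03,0,0,0],[-0.5,-0.01,0.02,0,0,0],[-0.3,0,0,0,0,0],[0,0,0,0,0,0],[0,0,0,0,0,0]]]'
python3 -c "
from m import *
goal(554,-130,101,1.791)"
```

```text
clock: 16.15
eef_pos: [554.3, -133.2, 107.8]
tool_rot: [-3.14, 0.001, 1.792]
force: [-0.4, 0.3, -0.6]
width: 17.5
t=16.15 pos [ 554.3 -133.2  107.8] rpy [-3.140e+00  1.000e-03  1.792e+00] f [-0.4  0.3 -0.6] w 17.5 | shift [0.106 0.013 0.226] turn [-0.01  0.01  0.01]
```

```bash
python3 -m crank '[[[0.11,0.01,0.1,-0.01,0.01,0.01],[0,0,0.08,0,0,0],[0,0,0,0,0,0],[0,0,0,0,0,0]]]'
python3 -c "
from m import *
goal(554,-130,88,1.791)"
```

```text
clock: 16.48
eef_pos: [552.8, -127.2, 100.9]
tool_rot: [-3.139, -0.003, 1.793]
force: [0.7, -0.5, -0.8]
width: 17.8
t=16.48 pos [ 552.8 -127.2  100.9] rpy [-3.139e+00 -3.000e-03  1.793e+00] f [ 0.7 -0.5 -0.8] w 17.8 | shift [-0.1    0.018  0.431] turn [-0.02 -0.03  0.02]
```

```bash
python3 -m crank '[[[-0.09,0.02,0,-0.02,-0.03,0.02],[0,0,0,0,0,0],[0,0,0,0,0,0]]]'
python3 -c "
from m import *
goal(554,-130,88,1.791)"
```

```text
clock: 16.73
eef_pos: [554.0, -128.3, 100.8]
tool_rot: [-3.141, -0.0, 1.793]
force: [-0.8, -0.1, -0.9]
width: 17.6
t=16.73 pos [ 554.  -128.3  100.8] rpy [-3.141 -0.     1.793] f [-0.8 -0.1 -0.9] w 17.6 | shift [-0.054 -0.014  0.425] turn [-0.   -0.    0.02]
```

```bash
python3 -m crank '[[[-0.07,-0.01,0.05,0,0,0.01],[-0.01,0,0.08,0,0,0],[0,0,0.1,0,0,0],[0,0,0.1,0,0,0],[0,0,0.06,0,0,0],[0,0,0,0,0,0],[0,0,0,0,0,0]]]'
python3 -c "
from m import *
goal(554,-130,82,1.791)"
```

```text
clock: 17.32
eef_pos: [554.4, -131.1, 87.8]
tool_rot: [-3.141, -0.0, 1.791]
force: [-0.8, -0.4, -1.2]
width: 17.7
t=17.32 pos [ 554.4 -131.1   87.8] rpy [-3.141 -0.     1.791] f [-0.8 -0.4 -1.2] w 17.7 | shift [ 0.039 -0.003  0.193] turn [-0. -0.  0.]
```

```bash
python3 -m crank '[[[0.03,0,0.1,0,0,0],[0,0,0.1,0,0,0],[0,0,0.1,0,0,0],[0,0,0.05,0,0,0]]]'
python3 -c "
from m import *
goal(554,-130,69,1.791)"
```

```text
clock: 17.65
eef_pos: [554.9, -130.6, 82.5]
tool_rot: [3.139, -0.001, 1.791]
force: [-3.4, 1.9, 11.6]
width: 17.6
t=17.65 pos [ 554.9 -130.6   82.5] rpy [ 3.139e+00 -1.000e-03  1.791e+00] f [-3.4  1.9 11.6] w 17.6 | shift [ 0.025 -0.025  0.451] turn [ 0.02 -0.01 -0.  ]
```

```bash
python3 -m crank '[[[0.02,-0.02,0.1,0.02,0,0],[0,0,0.1,0,0,0]]]'
python3 -c "
from m import *
goal(554,-130,86,1.791)"
```

```text
clock: 17.82
eef_pos: [555.0, -130.7, 82.3]
tool_rot: [3.138, -0.0, 1.79]
force: [-7.6, 1.3, 28.8]
width: 17.7
t=17.82 pos [ 555.  -130.7   82.3] rpy [ 3.138 -0.     1.79 ] f [-7.6  1.3 28.8] w 17.7 | shift [ 0.031 -0.027 -0.124] turn [ 0.03 -0.   -0.01]
```

```bash
python3 -m crank '[[[0.02,0,-0.1,0,0,0],[0,0.07,0,0.35,0,0],[0,0.07,0,0.35,0,0],[0,0.05,0,0.35,0,0],[0,0,0,0,0,0],[0,0,0,0,0,0]]]'
python3 -c "
from m import *
prof(np.array([554,-130]))"
```

```text
clock: 18.32
eef_pos: [560.6, -129.2, 87.5]
tool_rot: [-3.034, 0.0, 1.789]
force: [-0.7, 0.2, -0.4]
width: 17.5
tcp [ 6.7 -0.4 87.4]
tip [ 0.6 -0.4 30.7]
f [ 0.6  0.8 -0.4] rpy [-3.035  0.     1.789] t 18.3667
9 78 tx [-100.6   22.3] ty [-16.7  16.7]
13 47 tx [-23.   24.9] ty [-17.   16.6]
25 18 tx [-14.6  -0.9] ty [-14.6  15.1]
33 26 tx [-17.8   5.7] ty [-14.1  16.2]
37 51 tx [-16.   10.7] ty [-13.7  14.6]
41 55 tx [-17.    9.5] ty [-11.7  14.3]
45 8 tx [-6.1  2.7] ty [-0.8  7. ]
```

```bash
python3 -m crank '[[[0,-0.08,0.06,0,0,0],[0,-0.14,0.04,0,0,0],[0,-0.15,0.02,0.02,0,0],[0,-0.15,0.02,0.02,0,0],[0,-0.15,0.02,0.02,0,0],[0,-0.15,0.02,0.02,0,0],[0,-0.15,0.02,0.02,0,0],[0,-0.1,0.01,0,0,0],[0,0,0,0,0,0]]]'
python3 -c "
from m import *
prof(np.array([554,-130]))"
```

```text
clock: 19.12
eef_pos: [528.8, -137.6, 86.9]
tool_rot: [-3.037, 0.002, 1.786]
force: [1.1, 0.8, 0.7]
width: 17.7
tcp [-26.   -1.9  86.9]
tip [-32.   -2.   30.2]
f [ 0.2  0.3 -0.1] rpy [-3.037e+00  2.000e-03  1.786e+00] t 19.1667
9 65 tx [-104.6   24.9] ty [-16.7  16.7]
13 47 tx [-47.1  24.6] ty [-17.   16.8]
25 14 tx [-43.8 -24.2] ty [-15.1  12. ]
33 12 tx [-47.2 -28.5] ty [-14.4   6.3]
37 30 tx [-49.1 -27.2] ty [-14.1  15.5]
41 61 tx [-48.1 -22.1] ty [-14.5  13.3]
45 36 tx [-46.8 -26.7] ty [-13.5  13.2]
```

```bash
python3 -m crank '[[[0.01,-0.12,0.01,0.03,0,0],[0.01,-0.15,0.01,0.03,0,0],[0.01,-0.15,0.01,0.03,0,0],[0.01,-0.15,0.01,0.03,0,0],[0,-0.15,0.02,0.03,0,0],[0,-0.15,0.02,0.03,0,0],[0,-0.15,0.02,0.03,0,0],[0,-0.12,0.02,0,0,0],[0,-0.05,0,0,0,0],[0,0,0,0,0,0]]]'
python3 -c "
from m import *
prof(np.array([554,-130]))"
```

```text
clock: 20.0
eef_pos: [487.3, -144.5, 86.4]
tool_rot: [-3.008, 0.001, 1.786]
force: [-1.0, 0.3, -1.2]
width: 17.6
tcp [-68.1   0.3  86.4]
tip [-75.7   0.3  29.9]
f [-0.4 -0.  -0.7] rpy [-3.008e+00  1.000e-03  1.786e+00] t 20.05
9 77 tx [-102.4   24.8] ty [-16.9  16.9]
13 50 tx [-95.9  24.8] ty [-15.8  16.7]
25 21 tx [-91.  -75.2] ty [-12.7  15. ]
33 19 tx [-90. -70.] ty [-13.   12.1]
37 64 tx [-90.6 -61.5] ty [-13.   16.2]
41 51 tx [-89.9 -66.6] ty [-12.3  15.1]
45 2 tx [-81.4 -77.1] ty [-11.6   3.5]
```

Bung 3 stands upright at about 76 mm forward. Withdraw and go to bung 4.

```bash
python3 -m crank '[[[0,0.06,0,0,0,0],[0,0.02,-0.15,-0.2,0,0],[0,0,-0.3,-0.2,0,0],[0,0,-0.4,0,0,0],[0,0,-0.3,-0.3,0,0],[0,0,-0.1,-0.6,0,0],[0,0,0,0,0,0],[0,0,0,0,0,0]]]'
python3 -c "
from m import *
prof(np.array([554,-130]));goal(563.5,-179,112,1.791)"
```

```text
clock: 20.72
eef_pos: [494.1, -143.2, 127.9]
tool_rot: [3.128, 0.002, 1.787]
force: [0.4, 0.7, -0.5]
width: 17.6
tcp [-61.7   0.  127.8]
tip [-60.9  -0.1  70.8]
f [-0.8 -1.5 -0.3] rpy [3.129e+00 2.000e-03 1.786e+00] t 20.7667
9 84 tx [-104.3   24.5] ty [-16.9  16.9]
13 49 tx [-94.8  24.8] ty [-16.2  16.5]
25 27 tx [-90.6 -66.4] ty [-12.7  14.7]
33 31 tx [-91.  -67.4] ty [-12.8  14.7]
37 60 tx [-90.4 -59.9] ty [-13.1  15.5]
41 70 tx [-90.7 -60.6] ty [-12.5  15.9]
45 2 tx [-83.1 -71.7] ty [-7.5 -1.9]
t=20.77 pos [ 493.8 -143.4  127.8] rpy [3.129e+00 2.000e-03 1.786e+00] f [-0.8 -1.5 -0.3] w 17.8 | shift [-1.655  2.008  0.555] turn [ 0.12  0.02 -0.04]
```

```bash
python3 -m crank '[[[-0.3,0.4,0.1,0.12,0.02,-0.04],[-0.5,0.6,0.15,0,0,0],[-0.5,0.6,0.15,0,0,0],[-0.3,0.35,0.1,0,0,0],[0,0,0,0,0,0],[0,0,0,0,0,0]]]'
python3 -c "
from m import *
goal(563.4,-179,101,1.791)"
```

```text
clock: 21.27
eef_pos: [564.1, -177.0, 111.1]
tool_rot: [-3.134, -0.002, 1.794]
force: [-1.0, -1.3, -0.4]
width: 17.7
t=21.27 pos [ 564.1 -177.   111.1] rpy [-3.134e+00 -2.000e-03  1.794e+00] f [-1.  -1.3 -0.4] w 17.7 | shift [-0.062 -0.036  0.336] turn [-0.07 -0.02  0.03]
```

```bash
python3 -m crank '[[[-0.06,-0.03,0.15,-0.07,-0.02,0.03],[0,0,0.12,0,0,0],[0,0,0,0,0,0],[0,0,0,0,0,0]]]'
python3 -c "
from m import *
goal(563.4,-179,88,1.791)"
```

```text
clock: 21.6
eef_pos: [560.8, -176.9, 101.4]
tool_rot: [-3.138, -0.002, 1.792]
force: [-0.2, -1.1, -0.7]
width: 17.7
t=21.60 pos [ 560.8 -176.9  101.4] rpy [-3.138e+00 -2.000e-03  1.792e+00] f [-0.2 -1.1 -0.7] w 17.7 | shift [-0.087  0.072  0.446] turn [-0.04 -0.02  0.01]
```

```bash
python3 -m crank '[[[-0.1,0.08,0,-0.04,-0.02,0.01],[0,0,0,0,0,0],[0,0,0,0,0,0]]]'
python3 -c "
from m import *
goal(563.4,-179,88,1.791)"
```

```text
clock: 21.85
eef_pos: [563.1, -178.8, 101.7]
tool_rot: [-3.141, -0.001, 1.791]
force: [-0.7, -1.0, -2.0]
width: 17.5
t=21.85 pos [ 563.1 -178.8  101.7] rpy [-3.141e+00 -1.000e-03  1.791e+00] f [-0.7 -1.  -2. ] w 17.5 | shift [-0.008  0.01   0.458] turn [-0.   -0.01  0.  ]
```

```bash
python3 -m crank '[[[-0.01,0.01,0.1,0,0,0],[0,0,0.12,0,0,0],[0,0,0.12,0,0,0],[0,0,0.1,0,0,0],[0,0,0.02,0,0,0],[0,0,0,0,0,0]]]'
python3 -c "
from m import *
goal(563.4,-179,75,1.791)"
```

```text
clock: 22.35
eef_pos: [563.9, -179.4, 86.8]
tool_rot: [3.141, -0.0, 1.791]
force: [0.8, 0.6, -0.4]
width: 17.2
t=22.35 pos [ 563.9 -179.4   86.8] rpy [ 3.141 -0.     1.791] f [ 0.8  0.6 -0.4] w 17.2 | shift [ 0.015 -0.013  0.395] turn [ 0.01 -0.   -0.  ]
```

```bash
python3 -m crank '[[[0.01,-0.01,0.1,0,0,0],[0,0,0.1,0,0,0],[0,0,0.1,0,0,0],[0,0,0.05,0,0,0]]]'
python3 -c "
from m import *
goal(563.4,-179,69,1.791)"
```

```text
clock: 22.68
eef_pos: [563.9, -179.3, 75.7]
tool_rot: [3.14, 0.0, 1.791]
force: [-0.9, -0.3, 0.1]
width: 17.6
t=22.68 pos [ 563.9 -179.3   75.7] rpy [3.14  0.    1.791] f [-0.9 -0.3  0.1] w 17.6 | shift [ 0.013 -0.016  0.222] turn [0.02 0.   0.  ]
```

Past 82, so it is through; push on to the shoulder.

```bash
python3 -m crank '[[[0,0,0.1,0.01,0,0],[0,0,0.1,0,0,0],[0,0,0.1,0,0,0]]]'
python3 -m crank '[[[0,0,-0.2,0,0,0],[0,0,-0.3,0,0,0],[0,0,-0.4,0,0,0],[0,0,-0.4,0,0,0],[0,0,-0.3,0,0,0],[0,0,0,0,0,0],[0,0,0,0,0,0]]]'
python3 -c "
from m import *
goal(540.2,155.1,125,1.791)"
```

```text
clock: 22.93
eef_pos: [564.5, -179.6, 69.2]
tool_rot: [3.14, 0.0, 1.791]
force: [-11.2, 3.8, 52.9]
width: 17.8
clock: 23.52
eef_pos: [564.5, -179.7, 122.1]
tool_rot: [3.139, 0.0, 1.791]
force: [0.3, 0.2, -1.4]
width: 17.7
t=23.52 pos [ 564.5 -179.7  122.1] rpy [3.139 0.    1.791] f [ 0.3  0.2 -1.4] w 17.7 | shift [11.066  1.643 -0.094] turn [ 0.03  0.   -0.  ]
```

```bash
python3 -m crank '[[[0.5,0.07,-0.02,0.03,0,0],[0.9,0.13,-0.02,0,0,0],[0.9,0.13,0,0,0,0],[0.9,0.13,0,0,0,0],[0.9,0.13,0,0,0,0],[0.9,0.13,0,0,0,0],[0.9,0.13,0,0,0,0],[0.9,0.13,0,0,0,0],[0.9,0.13,0,0,0,0],[0.6,0.09,0,0,0,0],[0,0,0,0,0,0],[0,0,0,0,0,0]]]'
python3 -c "
from m import *
goal(540.2,155.1,115,1.791)"
```

```text
clock: 24.52
eef_pos: [541.6, 80.0, 116.0]
tool_rot: [-3.132, 0.002, 1.787]
force: [0.1, -0.1, -1.2]
width: 18.0
t=24.52 pos [541.6  80.  116. ] rpy [-3.132e+00  2.000e-03  1.787e+00] f [ 0.1 -0.1 -1.2] w 18.0 | shift [2.455 0.493 0.024] turn [-0.09  0.02 -0.04]
```

```bash
python3 -m crank '[[[0.5,0.1,0,-0.09,0.02,-0.04],[0.7,0.15,0,0,0,0],[0.7,0.14,0,0,0,0],[0.5,0.1,0,0,0,0],[0,0,0,0,0,0],[0,0,0,0,0,0],[0,0,0,0,0,0]]]'
python3 -c "
from m import *
goal(540.2,155.1,107,1.791)"
```

```text
clock: 25.1
eef_pos: [541.2, 143.9, 113.8]
tool_rot: [-3.138, 0.007, 1.778]
force: [0.7, 0.4, -1.4]
width: 17.7
t=25.10 pos [541.2 143.9 113.8] rpy [-3.138  0.007  1.778] f [ 0.7  0.4 -1.4] w 17.7 | shift [0.373 0.044 0.225] turn [-0.03  0.07 -0.12]
```

```bash
python3 -m crank '[[[0.3,0.04,0,-0.03,0.07,-0.12],[0.03,0,0,0,0,0],[0,0,0,0,0,0],[0,0,0,0,0,0]]]'
python3 -c "
from m import *
goal(540.3,155.1,102,1.791)"
```

```text
clock: 25.43
eef_pos: [540.8, 148.8, 113.7]
tool_rot: [-3.141, 0.001, 1.785]
force: [-0.2, 0.0, -1.5]
width: 17.5
t=25.43 pos [540.8 148.8 113.7] rpy [-3.141e+00  1.000e-03  1.785e+00] f [-0.2  0.  -1.5] w 17.5 | shift [0.21  0.028 0.391] turn [-0.01  0.01 -0.06]
```

```bash
python3 -m crank '[[[0.2,0.03,0.1,0,0.01,-0.06],[0.01,0,0.1,0,0,0],[0,0,0,0,0,0],[0,0,0,0,0,0]]]'
python3 -c "
from m import *
goal(540.3,155.1,102,1.791)"
```

```text
clock: 25.77
eef_pos: [540.5, 154.8, 107.2]
tool_rot: [-3.141, 0.001, 1.79]
force: [-0.5, -1.0, -0.3]
width: 17.7
t=25.77 pos [540.5 154.8 107.2] rpy [-3.141e+00  1.000e-03  1.790e+00] f [-0.5 -1.  -0.3] w 17.7 | shift [ 0.012 -0.005  0.174] turn [-0.01  0.01 -0.01]
```

```bash
python3 -m crank '[[[0.02,0,0.1,0,0,0],[0,0,0.1,0,0,0],[0,0,0.05,0,0,0],[0,0,0,0,0,0],[0,0,0,0,0,0]]]'
python3 -c "
from m import *
goal(540.3,155.1,90,1.791)"
```

```text
clock: 26.18
eef_pos: [540.1, 155.4, 98.5]
tool_rot: [-3.14, 0.001, 1.791]
force: [-0.5, 0.4, -0.7]
width: 17.3
t=26.18 pos [540.1 155.4  98.5] rpy [-3.140e+00  1.000e-03  1.791e+00] f [-0.5  0.4 -0.7] w 17.3 | shift [-0.012  0.004  0.285] turn [-0.01  0.01 -0.  ]
```

```bash
python3 -m crank '[[[-0.01,0,0.1,0,0,0],[0,0,0.1,0,0,0],[0,0,0.1,0,0,0],[0,0,0,0,0,0]]]'
python3 -c "
from m import *
goal(540.3,155.1,68,1.791)"
```

```text
clock: 26.52
eef_pos: [540.4, 155.0, 88.8]
tool_rot: [-3.141, 0.001, 1.791]
force: [-1.0, -0.9, -1.0]
width: 17.2
t=26.52 pos [540.4 155.   88.8] rpy [-3.141e+00  1.000e-03  1.791e+00] f [-1.  -0.9 -1. ] w 17.2 | shift [ 0.003 -0.004  0.694] turn [-0.01  0.01 -0.  ]
```

Pin is in the stand bore with no force; lower the rest.

```bash
python3 -m crank '[[[0,0,0.12,0,0,0],[0,0,0.12,0,0,0],[0,0,0.12,0,0,0],[0,0,0.1,0,0,0],[0,0,0.08,0,0,0],[0,0,0.05,0,0,0],[0,0,0,0,0,0]]]'
python3 -c "
from m import *
goal(540.3,155.1,67.5,1.791)"
```

```text
clock: 27.1
eef_pos: [540.5, 154.9, 68.8]
tool_rot: [-3.141, 0.001, 1.791]
force: [0.2, 0.6, -1.5]
width: 17.4
t=27.10 pos [540.5 154.9  68.8] rpy [-3.141e+00  1.000e-03  1.791e+00] f [ 0.2  0.6 -1.5] w 17.4 | shift [ 0.007 -0.004  0.043] turn [-0.01  0.01 -0.  ]
```

```bash
python3 -m crank '[[[0,0,0.06,0,0,0],[0,0,0.04,0,0,0],[0,0,0,0,0,0]]]'
python3 -m crank '[[[0,0,0,0,0,0],[0,0,0,0,0,0],[0,0,0,0,0,0],[0,0,0,0,0,0],[0,0,0,0,0,0],[0,0,0,0,0,0]]]' -1
```

```text
clock: 27.35
eef_pos: [540.9, 155.0, 68.1]
tool_rot: [-3.142, 0.0, 1.79]
force: [0.4, 0.6, -0.3]
width: 17.6
clock: 27.85
eef_pos: [541.4, 155.1, 68.3]
tool_rot: [3.14, 0.0, 1.79]
force: [0.4, -0.0, 0.1]
width: 85.1
```

```bash
python3 -m crank '[[[0,-0.03,-0.3,0,0,0],[0,0,-0.4,0,0,0],[0,0,-0.6,0,0,0],[0,0,-0.7,0,0,0],[0,0,-0.8,0,0,0],[0,0,-0.8,0,0,0],[0.6,-0.2,-0.3,0,0,0],[0.9,-0.3,0,0,0,0],[0.9,-0.3,0,0,0,0],[0.9,-0.3,0,0,0,0],[0,0,0,0,0,0],[0,0,0,0,0,0]]]'
python3 - <<'E'
from m import *
q=look("scene");p=look("top")
a=q["color"][180:320,200:400];b=p["color"][190:330,200:400]
cv2.imwrite("pics/c7.png",cv2.resize(np.hstack([a,b])[...,::-1],None,fx=2,fy=2,interpolation=cv2.INTER_CUBIC))
for pp in (q,p):
    W=cloud(pp);near=np.hypot(W[:,0]-539,W[:,1]-155)<25
    for lo,hi in ((50,70),(107,118)):
        P=W[near&(W[:,2]>lo)&(W[:,2]<hi)];print(lo,len(P),np.round(P.mean(0),1),P[:,2].max())
    print([np.round(np.r_[b[0],b[3]],1) for b in bungs(pp,[(461,-48),(543.8,-82.5),(480,-146),(563,-179)])])
E
```

```text
clock: 28.85
eef_pos: [485.4, 245.6, 197.6]
tool_rot: [3.137, -0.001, 1.784]
force: [0.7, -1.7, -0.2]
width: 85.5
50 58 [534.2 152.2  60.4] 69.54975102849802
107 54 [537.3 155.6 111. ] 115.18187470567072
[array([462.4, -46.8,  41.3]), array([543.1, -82. ,  41.3]), array([ 480.2, -145. ,   41.4]), array([ 563.2, -178.5,   41.2])]
50 26 [535.  149.7  60.8] 69.65620715368523
107 70 [539.  155.  111.4] 115.47412239817515
[array([463.4, -49.3,  41.6]), array([543.7, -83.1,  41.2]), array([ 481.2, -144. ,   41.5]), array([ 563.4, -178.2,   41.8])]
```

View pics/c7.png

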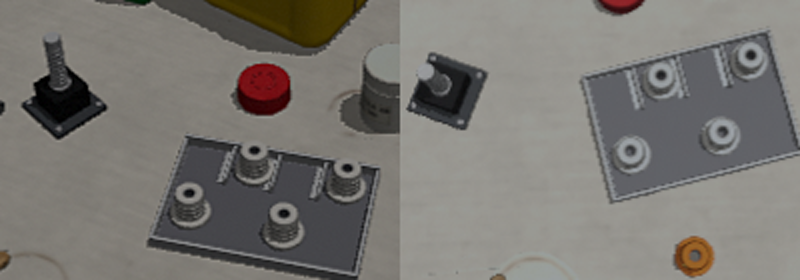

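All is in place: bungs 1 and 3 stand upright in the lane, bungs 2 and 4 are in their bays, and the probe is seated in its stand at the same height as at the start.

```bash
python3 -c "
from cell import ctrl
print(ctrl.finish_job())"
```

```text
the job is handed in; nothing more can be done
None
```

The job is finished and handed in at about 29 s of robot time. I pushed the probe down all four bores from left to right and drew each blind bung out as soon as I found it.

| Bung (from the left) | What the probe met | Result | Where it stands now |
|---|---|---|---|
| 1 | stopped about 16 mm down, 47 N | blind | front lane, about 70 mm forward |
| 2 | went in to the shoulder, 27 N | through | its bay |
| 3 | stopped about 16 mm down, 29 N | blind | front lane, about 75 mm forward |
| 4 | went in to the shoulder, 53 N | through | its bay |

**Last checks:** In pictures from both cameras, the two blind bungs stand upright in the open lane, with their tops at the normal height. The two good ones are in their bays, within about 1 mm of where they started. The probe is home in its stand at its starting height, and the gripper is open and clear. The orange look-alike, the red cap and the jar appear undisturbed. The caliper and marker were not in that last picture, but the arm stayed well above the bench throughout.

**What went wrong or fell short:**
- **First pull on bung 1:** it tipped about 20° forward. I backed off until it stood flat again, then tilted the probe about 6° so the tip led. Bungs 1 and 3 both leaned a little at times after that, but ended upright.
- **Distance drawn:** both blind bungs stopped 8–13 mm short of the exact middle of the lane, but they are well inside it.

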